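# Show the stamp's face to the inspection camera

### The job

The worn stamp is to be photographed for a replacement: lift the red-handled stamp off the ink pad without shifting the pile under it, and hold it up in the air in front of the white tilted camera, its rubber underside turned squarely to the lens, centred on the lens's line of sight and about 10 cm in front of it, with the long side of the stamp parallel to the long side of the camera. Do not touch the camera, and leave the glue stick, the round tin and the tape measure where they are. Finish holding the stamp still there; do not put it down or let go.

Things in the scene. Friction and masses are not known exactly. Their poses are not given: they have to be found in the camera images.
- stamp: hand stamp, 70 mm tall, about 45 g: black foot 24 x 44 x 15 mm, on its middle a red round handle: neck 14 mm across up to 33 mm above the underside, then a knob 22 mm across up to 70 mm; grip the knob from above, 50 mm above the underside. Origin: centre of the rubber underside; z up the handle, y along the 44 mm side. Stands loose on the ink pad
- ink_pad: closed blue stamp pad, 64 x 92 x 16 mm, loose, lies on the order pad; origin at the centre of its underside, z up, y along its 92 mm side
- order_pad: white pad of order slips with a blue head, 130 x 85 x 12 mm, loose, lies on the worktop at the bottom of the pile; origin at the centre of its underside, z up, x along its 130 mm side
- camera: fixed inspection camera, 90 mm tall: grey round foot 84 mm across, dark fork 100 mm wide, white head 72 x 34 x 36 mm with a black lens, tilting in the fork about an axis 58 mm above the worktop. Its place and turn vary. Origin: centre of the foot's underside; z up, y along the fork; the head leans to its -x side
- lens (a point): centre of the lens's front glass, 30 mm from the head's tilt axis. z points straight out along the line of sight: upward, leaning 0.3 to 0.7 rad from vertical, roughly toward the robot; y is level, along the head's 72 mm long side. The head stays as it is if not touched
- glue_stick: glue stick standing upright, white with a red cap, 25 mm across, 96 mm tall, loose; origin at the centre of its underside
- pin_tin: round cream tin, 90 mm across, 32 mm high, loose; origin at the centre of its underside
- tape_measure: round yellow tape measure, 58 mm across with a short tab, 22 mm high, loose; origin at its underside

How it is judged:
By the outcome, as a careful person would: the job done as asked, in the order asked, and still so for the second after the job is handed in, while the arm keeps its last pose, push and grip.
It also fails if it takes over 32 s, if anything falls off the work surface, if the arm or the gripper's body presses on something with over 40 N, if the wrist force passes 120 N, or if a joint passes its speed limit or range.

### The arm

A 6-joint arm with a two-finger parallel gripper is mounted at the origin on a cart in front of the work surface, level with it; the furniture and walls round the work are solid. World frame = base frame: x ahead of the robot, y to its left, z up, the work surface at z = 0. Lengths are in mm, angles in degrees, forces in N, time in s.
With the tool pointing down it reaches from about 250 to 800 mm from the base axis. Payload 8.5 kg.
Tool frame: the origin (TCP) lies midway between the tips of the shut fingers; the grasp point (between the pads) lies 19 mm behind it (grip_point_offset is the distance from the TCP to the grasp point, in mm); z points along the fingers, y is the line along which they close (so a half turn about z gives the same grasp; the last joint's range is limited). The gripper opens to 85 mm and grips with 20 to 120 N. Pads are 22 mm wide; open, the fingers measure 114 mm over their backs; the gripper's body (76 mm by 85 mm) begins 54 mm behind the grasp point. The pads swing forward as they close: fully open they stand 13 mm farther back than shut.
Start: joints at [0, 13.648, -0.773, 75.585, 0, 90], TCP at [524.956, -0, 231.276] pointing down, gripper open.
Joint ranges: [-152.45, 152.45], [-59.26, 108.67], [-65.41, 83.53], [-104.44, 129.93], [-82.83, 76.93], [-180, 180]. Speed limits (degrees/s): [127.2, 127.2, 159.86, 180, 180, 180].

### API

Orientations are given as [roll, pitch, yaw] about the fixed x, y, z axes, in that order (R = Rz(yaw) Ry(pitch) Rx(roll)).
In Python, from plant import * gives the robot as it stands.
- The arm moves only by the tool send_rows, never from a script. Its argument "targets" is a list that holds one entry, the list of rows, each a list of 5 numbers: the shift along the tool's x, y, z in cm, then the turn about the tool's z in degrees, then the opening, from -1 (shut) to 1 (fully open). In form: [[[tx, ty, tz, spin, fingers], ...]]. A call has exactly 10 rows; each row shifts and turns the commanded pose from where the row before left it, along the tool's axes as they then stand; what a row does not reach is not made up. A row lasts 1/10 s, in which the tool goes at most 50 mm and 8.59 degrees, less where a joint would pass 70% of its speed; a pose out of reach is approached as far as the arm can. A call is refused whole if a number of a shift passes 5 or a number of a turn 8.59, either way. A call with a gripper value outside its range is refused whole. The fingers move at their own pace and stop on an object; the grip force is fixed at half the most. Time passes only in rows, so rows that do not move let the fingers close, or fill a call up. It gives the time, the measured TCP pose, the force, the opening and the grip force at its end, in the units of the state.
- state(): the state, without advancing time (a new reading comes with each control period).
- camera(name): name is "scene" or "side" or "wrist"; returns a dict with "image" (480x640x3 uint8, red, green, blue), "mtx" (3x3 intrinsics, pixels), "rvec" (rotation vector, rad) and "tvec" (3), from world to camera coordinates, as OpenCV has them. Camera axes: x right, y down, z forward; pixel columns grow to the right and rows downward; lengths in mm; the calibration is good to about 2 mm. A picture is of the moment at which its call begins. There is no depth.
- close_job(): hands the job in; it is judged then, once.
The state is a dict: "time_s": time; "q": joint angles; "qd": joint speeds; "joint_efforts": joint torques, N m; "tcp_pos": TCP position; "tcp_rot": TCP orientation; "force": force on the tool from outside, world axes, zero at the start; "moment": the same for the moment, N m; "opening": finger opening in mm; "gripper_force": force on a finger pad.
Only numpy, scipy, OpenCV 4.12 (cv2) and the standard library are available. Lean on these libraries where they do the work, as an engineer would, in place of code of your own. Each camera call takes 0.05 s, during which the arm holds its last target. There are 200 camera calls.

## Working session

There is one attempt and no reset: what is moved stays moved. The work goes in short steps, Python scripts to look and compute and a tool call to move; the robot and the scene stay as the last step left them, time stands still between calls to the robot, and variables do not carry over. Pictures are saved under pics/ and viewed, at most 10 in all, crops included, and the job is handed in when it is done.

Besides the shell and the picture viewer there is one more tool, called after ">>>" by a JSON object that holds its "name" and its "arguments", one argument or row to a line. send_rows: Moves the arm, as the interface text tells. Its arguments: {"type":"object","properties":{"targets":{"type":"array","items":{"type":"array","items":{"type":"array","items":{"type":"number"}}}}},"required":["targets"]}

```bash
ls && mkdir -p pics && python3 - <<'E'
from plant import *
import cv2,numpy as np,pickle
d={}
for n in ["scene","side","wrist"]:
    c=camera(n);d[n]=c;cv2.imwrite(f"pics/{n}0.png",c["image"][:,:,::-1])
    R=cv2.Rodrigues(np.array(c["rvec"],float))[0];print(n,-R.T@np.array(c["tvec"]).ravel(),R[2],c["mtx"][0][0])
pickle.dump(d,open("d0.pkl","wb"));s=state();print(s["time_s"],s["tcp_pos"],s["tcp_rot"],s["opening"])
E
```

```text
pics
scene [ 213.03192765 -504.02233162  620.13432206] [ 0.38009055  0.71827819 -0.58275863] 521.6165642535664
side [966.76066098 958.96970638 723.20314297] [-0.36591998 -0.73303906 -0.57337274] 513.3448984156718
wrist [523.51559543  64.69016153 373.70939812] [-0.00144436 -0.26109979 -0.96531074] 384.8975384014274
0.15 [5.24682248e+02 4.14652155e-03 2.30801652e+02] [-1.79934260e+02 -5.58584477e-04  8.99987263e+01] 85.22026437211511
```

View pics/scene0.png

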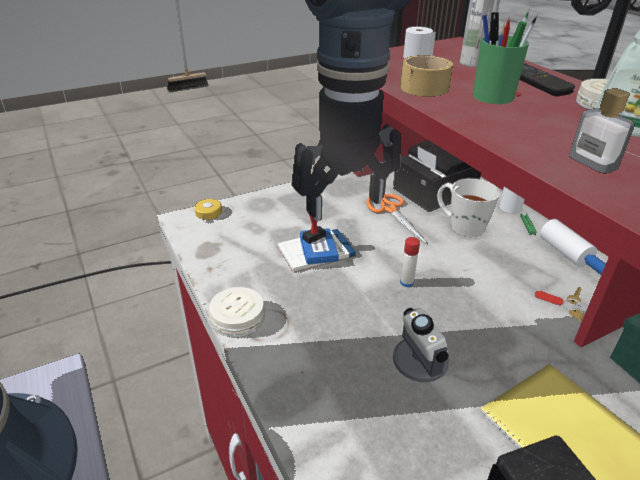

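View pics/side0.png

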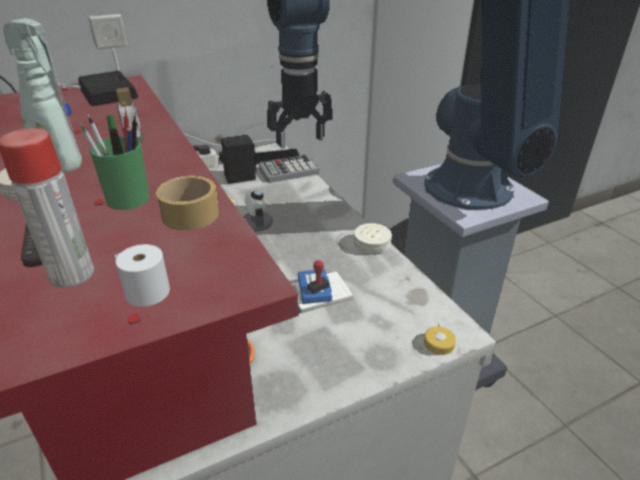

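View pics/wrist0.png

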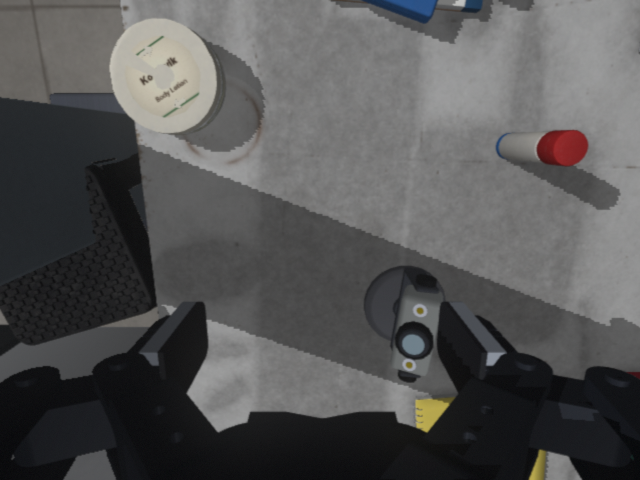

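The scene view shows the stamp at about (313,228) on the pad and the lens at (422,324). In the side view the knob is at (319,268). The wrist view shows the lens at (413,342), the head screws at (420,310) and (409,365), and the foot disc at about (403,303).

The rows can't command a tilt, so I'll triangulate first and then see how to get one.

```bash
cat > h.py <<'E'
import cv2,numpy as np
def geo(c):
    R=cv2.Rodrigues(np.array(c["rvec"],float))[0];return np.array(c["mtx"],float),R,np.array(c["tvec"],float).ravel()
def ray(c,uv):
    K,R,t=geo(c);d=R.T@np.linalg.inv(K)@np.array([uv[0],uv[1],1.]);return -R.T@t,d/np.linalg.norm(d)
def plane(c,uv,z):
    o,d=ray(c,uv);return o+d*(z-o[2])/d[2]
def tri(*obs):
    A=np.zeros((3,3));b=np.zeros(3)
    for c,uv in obs:
        o,d=ray(c,uv);P=np.eye(3)-np.outer(d,d);A+=P;b+=P@o
    p=np.linalg.solve(A,b);return p,[round(float(np.linalg.norm(np.cross(p-ray(c,u)[0],ray(c,u)[1]))),1) for c,u in obs]
def proj(c,p):
    K,R,t=geo(c);q=K@(R@np.array(p,float)+t);return q[:2]/q[2]
def blob(img,f,box):
    x0,y0,x1,y1=box;s=img[y0:y1,x0:x1].astype(int);m=f(s[...,0],s[...,1],s[...,2]).astype(np.uint8)
    n,l,st,ce=cv2.connectedComponentsWithStats(m)
    if n<2:return None
    k=1+np.argmax(st[1:,4]);return ce[k]+[x0,y0],st[k]+np.array([x0,y0,0,0,0])
red=lambda r,g,b:(r>90)&(g<.45*r)&(b<.45*r)
E
python3 - <<'E'
from h import *;import pickle
np.set_printoptions(precision=1,suppress=True)
d=pickle.load(open("d0.pkl","rb"));S,D,W=d["scene"],d["side"],d["wrist"]
kd=blob(D["image"],red,(305,255,335,285));ks=blob(S["image"],red,(300,205,325,240));print(kd,ks)
print("knob",tri((S,(313,226)),(D,kd[0])), plane(D,kd[0],80),plane(S,ks[0],75))
print("lens",tri((S,(422,324)),(W,(413,342)))); 
a,b=plane(W,(420,310),84),plane(W,(409,365),84);print("screws",a,b,np.degrees(np.arctan2(*(b-a)[1::-1])))
print("foot",plane(W,(403,303),8), "tin",plane(W,(163,77),32),"glue",plane(S,(408,284),0),"tape",plane(S,(208,212),15))
print("shelf bottom corner",plane(S,(580,345),0),plane(S,(640,372),0))
E
python3 - <<'E'
import cv2,numpy as np
a=cv2.imread("pics/scene0.png");w=cv2.imread("pics/wrist0.png")
x=cv2.resize(a[300:385,380:460],(400,425),interpolation=2);y=cv2.resize(w[255:390,355:455],(315,425),interpolation=2)
cv2.imwrite("pics/c1.png",np.hstack([x,y]))
E
```

```text
(array([319.6, 263.9]), array([318, 262,   4,   5,  16])) (array([313.5, 226.1]), array([310, 216,   8,  18,  70]))
knob (array([584.3, 208. ,  70.5]), [0.0, 0.0]) [589.9 218.9  80. ] [582.  201.4  75. ]
lens (array([ 600.2, -100.5,   82. ]), [0.4, 0.4])
screws [603.2 -70.   84. ] [ 597.3 -121.    84. ] -96.64245399142395
foot [606.2 -97.6   8. ] tin [391.8 114.   32. ] glue [699.2  54.6   0. ] tape [447.4 429.6  15. ]
shelf bottom corner [ 854.3 -192.6    0. ] [ 889.6 -272.     0. ]
```

View pics/c1.png

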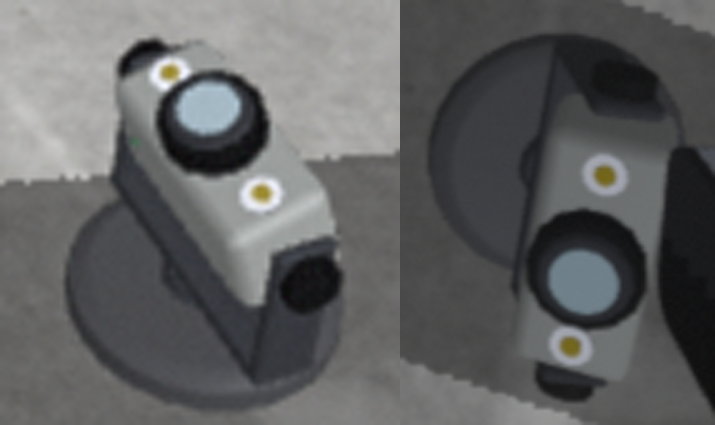

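The crops show the glass centre at scene (421.6,321.6) and wrist (413.1,344.5), with the screws either side. Next I test in free air what an out-of-reach target does to the tool's tilt: straight up.

>>> {"name": "send_rows", "arguments": {
  "targets": [
    [[0,0,-5,0,1],[0,0,-5,0,1],[0,0,-5,0,1],[0,0,-5,0,1],[0,0,-5,0,1],[0,0,-5,0,1],[0,0,-5,0,1],[0,0,-5,0,1],[0,0,-5,0,1],[0,0,-5,0,1]]
  ]
}}

```text
time_s: 1.15
tcp_pos: [606.7, -0.0, 589.7]
tcp_rot: [166.6, 0.0, 90.0]
force: [1.4, -0.1, 0.3]
opening: 85.3
gripper_force: 0.0
```

```bash
python3 - <<'E'
from h import *;import pickle
from plant import *
np.set_printoptions(precision=1,suppress=True)
s=state();print(s["time_s"],np.array(s["q"]),np.array(s["tcp_pos"]),np.array(s["tcp_rot"]))
d=pickle.load(open("d0.pkl","rb"));S,D,W=d["scene"],d["side"],d["wrist"]
print(tri((S,(421.6,321.6)),(W,(413.1,344.5))),tri((S,(414,314.4)),(W,(420.1,310.9))),tri((S,(432.4,338.6)),(W,(409.3,364.8))))
print("foot L,R",plane(W,(363.9,303),8),plane(W,(445.5,303),8),plane(W,(404,266),8))
E
```

```text
1.15 [ -0.   29.9  83.1 129.7  -0.   90. ] [606.7  -0.  589.7] [166.6   0.   90. ]
(array([ 599.2, -100. ,   86.9]), [0.4, 0.4]) (array([605.9, -74.7,  76.3]), [0.4, 0.4]) (array([ 599.9, -126.1,   76.1]), [0.4, 0.4])
foot L,R [566.  -97.7   8. ] [649.8 -97.5   8. ] [604.9 -57.6   8. ]
```

Driving past the joint limits tilts the tool outward, here by 13.4°, toward +x, which is the direction I need. Next: does the tilt survive moving back into reach? I test that on the way to the stamp.

>>> {"name": "send_rows", "arguments": {
  "targets": [
    [[2,-1,3.2,0,1],[2,-1,3.2,0,1],[2,-1,3.2,0,1],[2,-1,3.2,0,1],[2,-1,3.2,0,1],[2,-1,3.2,0,1],[2,-1,3.2,0,1],[2,-1,3.2,0,1],[2,-1,3.2,0,1],[2,-1,3.2,0,1]]
  ]
}}

```text
time_s: 2.15
tcp_pos: [591.0, 179.5, 305.4]
tcp_rot: [165.7, 0.0, 90.0]
force: [0.5, 0.9, 0.3]
opening: 85.7
gripper_force: 0.0
```

```bash
python3 - <<'E'
from h import *;import pickle
from plant import *
np.set_printoptions(precision=1,suppress=True)
d={}
for n in ["wrist"]:
    c=camera(n);d[n]=c;cv2.imwrite(f"pics/{n}1.png",c["image"][:,:,::-1])
pickle.dump(d,open("d1.pkl","wb"))
s=state();print(s["time_s"],np.array(s["q"]),np.array(s["tcp_pos"]),np.array(s["tcp_rot"]))
E
```

```text
2.2 [ 19.4  12.    5.   70.   -4.6 108.8] [588.6 181.1 298.9] [166.2   0.1  90.1]
```

View pics/wrist1.png

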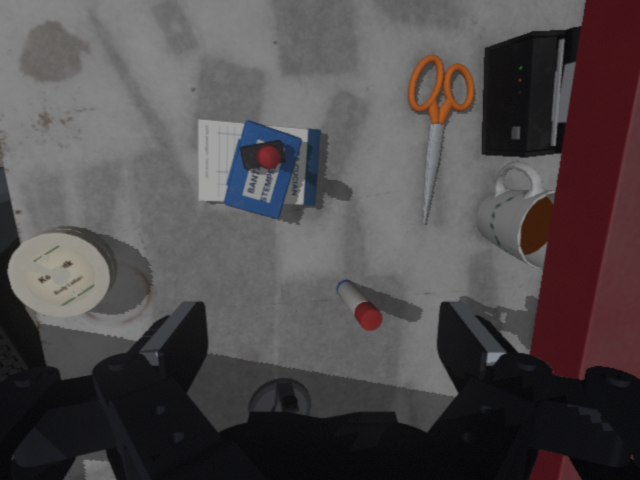

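The tilt persists (165.7° roll). The stamp knob is at about (269,156), and its black foot runs roughly along image x from (240,158) to (285,148). Both lie on the blue pad.

Plan: pick the stamp with this tilt, closing axis level. Then add the remaining tilt by an outward push at another azimuth. First I measure the foot's yaw and the knob.

```bash
cat >> h.py <<'E'
from scipy.spatial.transform import Rotation as Ro
def maskcrop(img,f,box):
    x0,y0,x1,y1=box;s=img[y0:y1,x0:x1].astype(int);return f(s[...,0],s[...,1],s[...,2]).astype(np.uint8)
def cont(m,off):
    cs=cv2.findContours(m,cv2.RETR_EXTERNAL,cv2.CHAIN_APPROX_NONE)[0];c=max(cs,key=cv2.contourArea)[:,0,:];return c+np.array(off)
def plane_rect(c,pts,z):
    p=np.array([plane(c,q,z)[:2] for q in pts],np.float32);return cv2.minAreaRect(p),p
E
python3 - <<'E'
from h import *;import pickle
np.set_printoptions(precision=1,suppress=True)
d=pickle.load(open("d1.pkl","rb"));W=d["wrist"];S=pickle.load(open("d0.pkl","rb"))["scene"]
I=W["image"]
k=blob(I,red,(240,130,300,190));print(k)
c=cont(maskcrop(I,red,(240,130,300,190)),(240,130));print("mincircle",cv2.minEnclosingCircle(c))
dark=lambda r,g,b:(r<55)&(g<55)&(b<60)|red(r,g,b)
m=maskcrop(I,dark,(225,130,300,190));cv2.imwrite("pics/m.png",m*255)
cc=cont(m,(225,130));r,p=plane_rect(W,cc,43);print(r,cv2.boxPoints(r))
o,_=ray(W,k[0]);print("cam",o)
K=tri((W,k[0]),(S,(313.5,224)));print("knob tri",K,plane(W,k[0],85))
crop=cv2.resize(I[120:225,190:330,::-1],(700,525),interpolation=2);cv2.imwrite("pics/c2.png",crop)
E
```

```text
(array([266.4, 155.8]), array([258, 146,  18,  21, 291]))
mincircle ((267.30767822265625, 156.26922607421875), 10.407835006713867)
((595.0109252929688, 228.9537353515625), (42.851097106933594, 23.67289161682129), 9.910565376281738) [[571.9 236.9]
 [575.9 213.6]
 [618.2 221. ]
 [614.1 244.3]]
cam [554.5 244.2 444. ]
knob tri (array([596.4, 228.7,  58.8]), [0.2, 0.2]) [593.7 229.7  85. ]
```

View pics/c2.png

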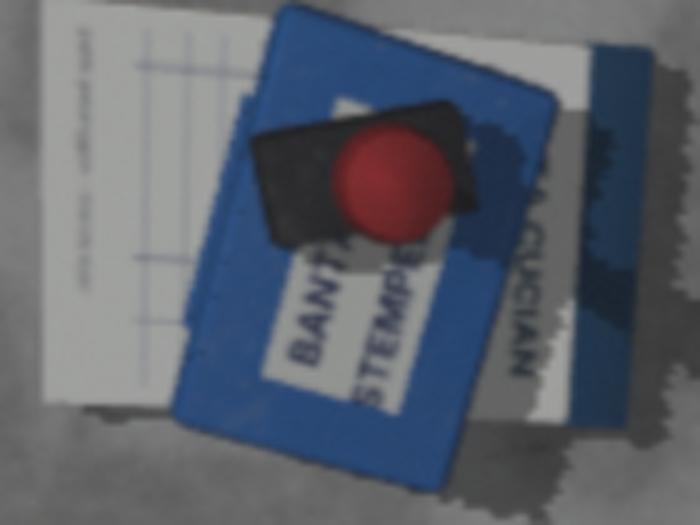

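The stamp foot reads clearly: centre about (595,229), long side at 9.9° yaw. Now I spin the tool by −90° so it closes along world y, approaching along tool z.

>>> {"name": "send_rows", "arguments": {
  "targets": [
    [[0,0,1.5,-8.5,1],[0,0,1.5,-8.5,1],[0,0,1.5,-8.5,1],[0,0,1.5,-8.5,1],[0,0,1.5,-8.5,1],[0,0,1.5,-8.5,1],[0,0,1.5,-8.5,1],[0,0,1.5,-8.5,1],[0,0,1.5,-8.5,1],[0,0,1.5,-8.5,1]]
  ]
}}

```text
time_s: 3.2
tcp_pos: [628.7, 178.5, 161.0]
tcp_rot: [178.8, 14.2, 175.2]
force: [0.7, 0.3, -0.1]
opening: 85.3
gripper_force: 0.0
```

```bash
cat >> h.py <<'E'
def tool(s):
    return np.array(s["tcp_pos"],float),Ro.from_euler("xyz",s["tcp_rot"],degrees=True).as_matrix()
E
python3 - <<'E'
from h import *;import pickle
from plant import *
np.set_printoptions(precision=2,suppress=True)
c=camera("wrist");pickle.dump(c,open("d2.pkl","wb"))
s=state();p,R=tool(s);print(s["time_s"],np.array(s["q"]),p);print(R)
dark=lambda r,g,b:(r<55)&(g<55)&(b<60)|red(r,g,b)
k=blob(c["image"],red,(0,0,640,400));print(k,plane(c,k[0],85),proj(c,(594.5,229.3,85)))
G=np.array([594.5,229.3,78]);T=G+19*R[:,2]
print("shift to pre (tool cm)",R.T@(T-40*R[:,2]-p)/10,"to grasp",R.T@(T-p)/10)
cv2.imwrite("pics/wrist2.png",c["image"][:,:,::-1])
E
```

```text
3.25 [17.89 18.38 -7.03 51.16 -4.36 21.49] [628.02 178.2  158.33]
[[-0.97  0.07  0.24]
 [ 0.07  1.   -0.  ]
 [-0.24  0.02 -0.97]]
(array([416.05, 161.45]), array([398, 144,  35,  32, 789])) [594.79 231.46  85.  ] [411.99 161.25]
shift to pre (tool cm) [5.56 4.73 4.87] to grasp [5.56 4.73 8.87]
```

View pics/wrist2.png

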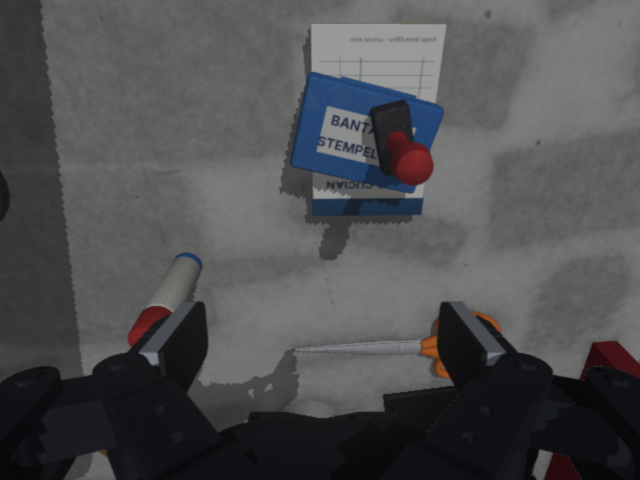

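The wrist view shows the knob at about (412,163), the neck at (398,143) and the foot from (390,103) to (400,165). I refine with both wrist views.

```bash
python3 - <<'E'
from h import *;import pickle
from plant import *
np.set_printoptions(precision=2,suppress=True)
A=pickle.load(open("d1.pkl","rb"))["wrist"];B=pickle.load(open("d2.pkl","rb"))
lr=lambda r,g,b:(r>45)&(g<.5*r)&(b<.55*r)
uv=[]
for c,b in((A,(240,130,300,190)),(B,(360,90,445,200))):
    m=maskcrop(c["image"],lr,b);m=cv2.morphologyEx(m,cv2.MORPH_OPEN,np.ones((3,3)))
    dt=cv2.distanceTransform(m,cv2.DIST_L2,5);y,x=np.unravel_index(dt.argmax(),dt.shape);ct=cont(m,b[:2]);print((x+b[0],y+b[1]),dt.max(),ct.min(0),ct.max(0));uv.append((x+b[0],y+b[1]))
    dk=maskcrop(c["image"],lambda r,g,b:(r<55)&(g<55)&(b<60),b)
    mm=dk if c is B else dk|m
    r,p=plane_rect(c,cont(mm,b[:2]),43);print(r)
print(tri((A,uv[0]),(B,uv[1])),plane(A,uv[0],88),plane(B,uv[1],88))
s=state();p,R=tool(s)
E
```

```text
(np.int64(268), np.int64(156)) 10.984499 [257 145] [279 167]
((595.1563720703125, 228.1212158203125), (42.851097106933594, 25.363204956054688), 9.910565376281738)
(np.int64(411), np.int64(163)) 19.599997 [386 132] [432 184]
((597.0514526367188, 226.56053161621094), (51.524871826171875, 25.909198760986328), 9.778247833251953)
(array([595.47, 229.22,  84.08]), [0.3, 0.3]) [594.77 229.58  88.  ] [594.4  228.11  88.  ]
```

>>> {"name": "send_rows", "arguments": {
  "targets": [
    [[0,0,0,-4.8,1],[1.3,1.3,0,0,1],[1.3,1.3,0,0,1],[1.3,1.3,0,0,1],[1.2,1.2,0.5,0,1],[0,0,1,0,1],[0,0,1,0,1],[0,0,1,0,1],[0,0,0,0,1],[0,0,0,0,1]]
  ]
}}

```text
time_s: 4.25
tcp_pos: [588.2, 229.4, 114.5]
tcp_rot: [180.0, 14.3, 179.7]
force: [-0.4, -0.8, 0.1]
opening: 85.5
gripper_force: 0.0
```

```bash
python3 - <<'E'
from h import *;import pickle
from plant import *
np.set_printoptions(precision=2,suppress=True)
c=camera("wrist");D=camera("side");S=camera("scene")
pickle.dump((c,D,S),open("d3.pkl","wb"))
s=state();p,R=tool(s);print(s["time_s"],np.array(s["q"]),p);print(R)
T=np.array([595,229,78])+19*R[:,2];print("to grasp",R.T@(T-p)/10)
def crop(c,p,h=55,k=5):
    u=proj(c,p).astype(int);u[0]=np.clip(u[0],h,640-h);u[1]=np.clip(u[1],h,480-h)
    return cv2.resize(c["image"][u[1]-h:u[1]+h,u[0]-h:u[0]+h,::-1],(400,400),interpolation=2)
cv2.imwrite("pics/c3.png",np.hstack([crop(S,(595,229,80)),cv2.resize(c["image"][0:480,80:560,::-1],(400,400))]))
E
```

```text
4.4 [ 24.15  18.49 -13.73  44.65  -5.81  23.71] [588.4  229.78 115.47]
[[-0.97  0.    0.25]
 [ 0.    1.    0.  ]
 [-0.25  0.   -0.97]]
to grasp [ 0.29 -0.08  5.69]
```

View pics/c3.png

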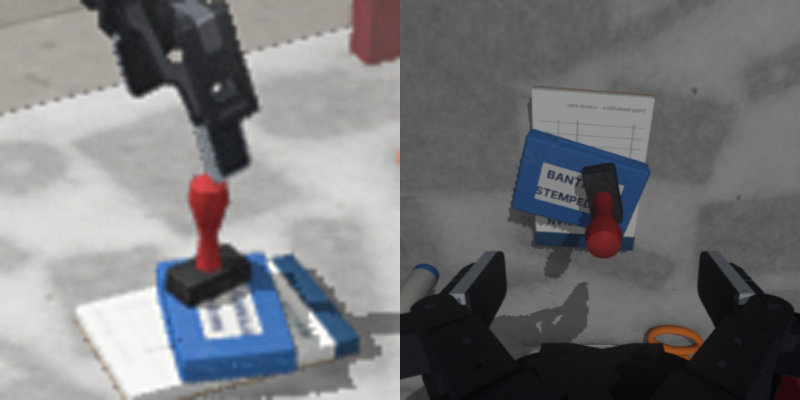

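The gripper straddles the knob, which sits about midway between the pads, tilted in the pad plane as planned. Descend, then close.

>>> {"name": "send_rows", "arguments": {
  "targets": [
    [[0.3,-0.1,0.7,0,1],[0,0,1,0,1],[0,0,1,0,1],[0,0,1,0,1],[0,0,1,0,1],[0,0,0.7,0,1],[0,0,0.3,0,1],[0,0,0,0,1],[0,0,0,0,0],[0,0,0,0,-0.3]]
  ]
}}

```text
time_s: 5.4
tcp_pos: [599.4, 229.1, 59.6]
tcp_rot: [179.9, 14.3, 179.8]
force: [-0.2, -0.3, -0.1]
opening: 59.3
gripper_force: 0.0
```

>>> {"name": "send_rows", "arguments": {
  "targets": [
    [[0,0,0,0,-0.4],[0,0,0,0,-0.5],[0,0,0,0,-0.6],[0,0,0,0,-1],[0,0,0,0,-1],[0,0,0,0,-1],[0,0,0,0,-1],[0,0,0,0,-1],[0,0,0,0,-1],[0,0,0,0,-1]]
  ]
}}

```text
time_s: 6.4
tcp_pos: [599.4, 229.2, 59.5]
tcp_rot: [179.9, 14.3, 179.8]
force: [-2.2, 1.3, 4.8]
opening: 18.2
gripper_force: 58.5
```

Gripped at 58 N. Lift straight up (world up is tool (−0.25, 0, −0.97)), slowly at first.

>>> {"name": "send_rows", "arguments": {
  "targets": [
    [[-0.05,0,-0.2,0,-1],[-0.05,0,-0.2,0,-1],[-0.1,0,-0.4,0,-1],[-0.2,0,-0.8,0,-1],[-0.3,0,-1.2,0,-1],[-0.5,0,-2,0,-1],[-0.5,0,-2,0,-1],[-0.5,0,-2,0,-1],[-0.5,0,-2,0,-1],[-0.3,0,-1.2,0,-1]]
  ]
}}

```text
time_s: 7.4
tcp_pos: [599.3, 229.2, 185.8]
tcp_rot: [179.9, 14.5, 179.8]
force: [0.6, 0.2, -0.5]
opening: 18.5
gripper_force: 58.5
```

```bash
python3 - <<'E'
from h import *;import pickle
from plant import *
np.set_printoptions(precision=2,suppress=True)
c=camera("wrist");S=camera("scene");D=camera("side")
pickle.dump((c,D,S),open("d4.pkl","wb"))
s=state();p,R=tool(s);print(s["time_s"],np.array(s["q"]),p,s["opening"],s["gripper_force"]);print(R)
def crop(c,p,h=60):
    u=proj(c,p).astype(int);u[0]=np.clip(u[0],h,640-h);u[1]=np.clip(u[1],h,480-h)
    return cv2.resize(c["image"][u[1]-h:u[1]+h,u[0]-h:u[0]+h,::-1],(400,400),interpolation=2)
cv2.imwrite("pics/c4.png",np.hstack([crop(S,(595,229,110)),cv2.resize(c["image"][0:480,80:560,::-1],(400,400))]))
E
```

```text
7.55 [23.64 16.53 -5.86 54.36 -5.69 23.19] [598.98 229.02 183.79] 18.072968675573694 58.47783868666738
[[-0.97  0.    0.25]
 [ 0.    1.    0.  ]
 [-0.25  0.   -0.97]]
```

View pics/c4.png

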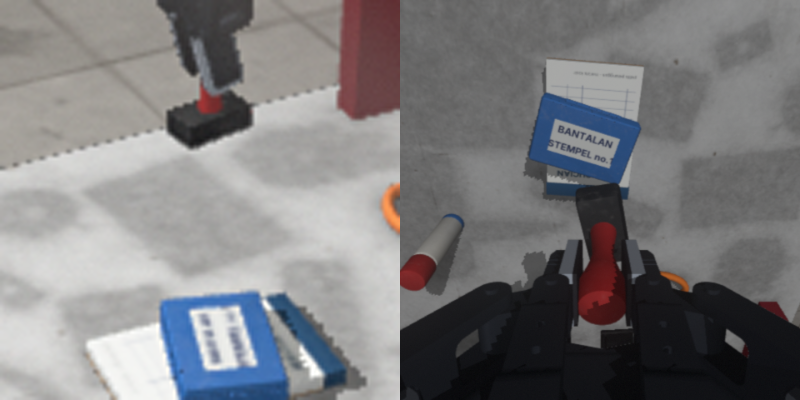

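The stamp is held and the pile hasn't moved. Next I work out the final tool pose and the tilt still needed: its azimuth and amount.

```bash
cat > tgt.py <<'E'
from h import *
def az(a,lean): # vector leaning 'lean' deg from +z at azimuth a
    a,l=np.radians(a),np.radians(lean);return np.array([np.sin(l)*np.cos(a),np.sin(l)*np.sin(a),np.cos(l)])
LENS=np.array([599.2,-100.,86.7]);YAZ=83.35;LEAN=18.
RP=Ro.from_euler("xyz",[179.9,14.3,179.8],degrees=True).as_matrix()  # tool at pick
PP=np.array([599.4,229.2,59.5]); SP=np.array([595.,229.,28.]); SYAZ=9.85
c,s=np.cos(np.radians(SYAZ)),np.sin(np.radians(SYAZ))
RS=np.array([[s,c,0],[-c,s,0],[0,0,1.]])
def target(sign=1,lean=None,lens=None,yaz=None,gap=100.):
    yaz=YAZ if yaz is None else yaz;lens=LENS if lens is None else lens
    z=az(yaz+90,LEAN if lean is None else lean);y=sign*np.r_[np.cos(np.radians(yaz)),np.sin(np.radians(yaz)),0]
    RF=np.c_[np.cross(y,z),y,z];RT=RF@RS.T@RP
    return RT,lens+gap*z+RF@RS.T@(PP-SP)
E
python3 - <<'E'
from tgt import *
from plant import *
np.set_printoptions(precision=3,suppress=True)
s=state();p,R=tool(s);print(R[:,2])
for sg in(1,-1):
    RT,T=target(sg);t0,t1=R[:,2],RT[:,2];ax=np.cross(t0,t1);an=np.degrees(np.arcsin(np.linalg.norm(ax)));ax/=np.linalg.norm(ax)
    # outward tilt at q1=a rotates about (sin a,-cos a,0)
    a=np.degrees(np.arctan2(ax[0],-ax[1]));print(sg,t1,"angle",an,"axis",ax,"q1",a,T)
    t=Ro.from_rotvec(ax*np.radians(an)).as_matrix()@R;M=t.T@RT;print(" spin",np.degrees(np.arctan2(M[1,0],M[0,0])))
E
```

```text
[ 0.249  0.001 -0.969]
1 [ 0.365  0.203 -0.909] angle 13.813178922692924 axis [ 0.82  -0.533  0.21 ] q1 56.95352642232655 [559.869 -91.015 211.936]
 spin -74.27845608550196
-1 [ 0.23  -0.272 -0.934] angle 15.830879082592116 axis [-0.968  0.035 -0.248] q1 -92.04425607180181 [557.807 -99.573 211.592]
 spin 106.70777430802737
```

The tilt still needed is about 14° outward with the arm at q1 ≈ 60°. Moving high and left.

>>> {"name": "send_rows", "arguments": {
  "targets": [
    [[2.6,2.3,-3.4,0,-1],[2.6,2.3,-3.4,0,-1],[2.6,2.3,-3.4,0,-1],[2.6,2.3,-3.4,0,-1],[2.6,2.3,-3.4,0,-1],[2.6,2.3,-3.4,0,-1],[2.6,2.3,-3.4,0,-1],[2.6,2.3,-3.4,0,-1],[2.6,2.3,-3.4,0,-1],[2.6,2.3,-3.4,0,-1]]
  ]
}}

```text
time_s: 8.55
tcp_pos: [261.9, 460.3, 448.3]
tcp_rot: [-180.0, 14.3, 179.8]
force: [0.2, 1.0, -0.1]
opening: 18.3
gripper_force: 58.7
```

```bash
cat > st.py <<'E'
from tgt import *
from plant import *
np.set_printoptions(precision=3,suppress=True)
s=state();p,R=tool(s);print(s["time_s"],np.array(s["q"]),p,s["opening"])
RT,T=target(1);t0,t1=R[:,2],RT[:,2];d=t1-t0
print("t0",t0,"t1",t1,"err deg",np.degrees(np.arccos(t0@t1)),"az",np.degrees(np.arctan2(d[1],d[0])))
M=R.T@RT;print("spin",np.degrees(np.arctan2(M[1,0]-M[0,1],M[0,0]+M[1,1])),"up in tool",R.T@[0,0,1.],"outward",R.T@np.r_[p[:2]/np.linalg.norm(p[:2]),0],"to T cm",R.T@(T-p)/10)
E
python3 st.py
```

```text
8.55 [ 67.996  10.827  25.791  99.583 -13.251  67.564] [261.856 460.29  448.265] 18.313318512981503
t0 [ 0.247 -0.001 -0.969] t1 [ 0.365  0.203 -0.909] err deg 13.966579940623312 az 59.9406686225923
spin -74.25582960553037 up in tool [-0.247 -0.    -0.969] outward [-0.476  0.871  0.121] to T cm [-23.227 -55.018  30.324]
```

>>> {"name": "send_rows", "arguments": {
  "targets": [
    [[-2.0,-1,-1.6,0,-1],[-2.0,-1,-1.6,0,-1],[-2.0,-1,-1.6,0,-1],[-2.0,-1,-1.6,0,-1],[-0.5,0,-2,0,-1],[-0.5,0,-2,0,-1],[-0.5,0,-2,0,-1],[-0.5,0,-2,0,-1],[-0.3,0,-1,0,-1],[0,0,0,0,-1]]
  ]
}}

```text
time_s: 9.55
tcp_pos: [322.8, 412.6, 605.5]
tcp_rot: [179.2, 14.8, 179.8]
force: [0.4, -0.4, 0.6]
opening: 18.5
gripper_force: 59.0
```

```bash
python3 st.py
```

```text
9.55 [ 59.145  21.601  69.818 129.865 -12.334  58.337] [322.846 412.616 605.53 ] 18.499664605032073
t0 [ 0.256  0.012 -0.967] t1 [ 0.365  0.203 -0.909] err deg 13.013525491973763 az 60.30486928175747
spin -74.24876425299716 up in tool [-0.256  0.013 -0.967] outward [-0.593  0.788  0.168] to T cm [-12.995 -50.858  43.497]
```

>>> {"name": "send_rows", "arguments": {
  "targets": [
    [[0.1,-0.8,-2.1,0,-1],[0.1,-0.8,-2.1,0,-1],[0.1,-0.8,-2.1,0,-1],[0.1,-0.8,-2.1,0,-1],[0.1,-0.8,-2.1,0,-1],[0.1,-0.8,-2.1,0,-1],[0,0,0,0,-1],[0,0,0,0,-1],[0,0,0,0,-1],[0,0,0,0,-1]]
  ]
}}

```text
time_s: 10.55
tcp_pos: [280.7, 341.6, 654.0]
tcp_rot: [176.2, 17.1, 179.7]
force: [0.7, -0.8, -0.9]
opening: 18.6
gripper_force: 59.0
```

```bash
python3 st.py
```

```text
10.55 [ 59.341  12.162  64.18  129.86  -12.671  57.691] [280.745 341.619 654.024] 18.589149655237826
t0 [ 0.293  0.065 -0.954] t1 [ 0.365  0.203 -0.909] err deg 9.262285951658166 az 62.650249272789296
spin -74.20388051164633 up in tool [-0.294  0.063 -0.954] outward [-0.603  0.762  0.236] to T cm [-13.891 -46.383  47.549]
```

>>> {"name": "send_rows", "arguments": {
  "targets": [
    [[0.4,-0.8,-2.9,0,-1],[0.4,-0.8,-2.9,0,-1],[0.4,-0.8,-2.9,0,-1],[0.4,-0.8,-2.9,0,-1],[0.4,-0.8,-2.9,0,-1],[0.4,-0.8,-2.9,0,-1],[0.4,-0.8,-2.9,0,-1],[0.4,-0.8,-2.9,0,-1],[0,0,0,0,-1],[0,0,0,0,-1]]
  ]
}}

```text
time_s: 11.55
tcp_pos: [199.9, 232.0, 708.1]
tcp_rot: [169.4, 21.2, 179.2]
force: [-0.0, 1.4, -1.5]
opening: 18.4
gripper_force: 59.0
```

```bash
python3 st.py
```

```text
11.55 [ 63.099  -2.882  56.364 129.86  -13.819  59.569] [199.889 232.031 708.093] 18.386896463127893
t0 [ 0.359  0.179 -0.916] t1 [ 0.365  0.203 -0.909] err deg 1.4357059864637896 az 75.8015224613753
spin -74.18693878610723 up in tool [-0.362  0.172 -0.916] outward [-0.598  0.711  0.37 ] to T cm [-16.01  -42.204  52.571]
```

The tilt is within 1.4°. Now I travel toward the lens, stopping well short.

>>> {"name": "send_rows", "arguments": {
  "targets": [
    [[-1.3,-3.5,3.1,0,-1],[-1.3,-3.5,3.1,0,-1],[-1.3,-3.5,3.1,0,-1],[-1.3,-3.5,3.1,0,-1],[-1.3,-3.5,3.1,0,-1],[-1.3,-3.5,3.1,0,-1],[-1.3,-3.5,3.1,0,-1],[-1.3,-3.5,3.1,0,-1],[-1.3,-3.5,3.1,0,-1],[-1.3,-3.5,3.1,0,-1]]
  ]
}}

```text
time_s: 12.55
tcp_pos: [424.7, -27.5, 442.0]
tcp_rot: [169.5, 20.8, 179.1]
force: [0.7, 0.5, -1.1]
opening: 18.3
gripper_force: 59.0
```

```bash
python3 st.py
```

```text
12.55 [-14.498 -10.089   0.504  82.741  15.056 -13.142] [424.66  -27.494 441.953] 18.294488890755872
t0 [ 0.352  0.177 -0.919] t1 [ 0.365  0.203 -0.909] err deg 1.734713015098756 az 62.66091243297497
spin -74.34527544814196 up in tool [-0.355  0.171 -0.919] outward [-0.934 -0.113  0.339] to T cm [ -4.574 -10.851  24.771]
```

>>> {"name": "send_rows", "arguments": {
  "targets": [
    [[0,0,0.9,-8.3,-1],[0,0,0.9,-8.3,-1],[0,0,0.9,-8.3,-1],[0,0,0.9,-8.3,-1],[0,0,0.9,-8.3,-1],[0,0,0.9,-8.3,-1],[0,0,0.9,-8.3,-1],[0,0,0.9,-8.3,-1],[0,0,0.9,-8,-1],[0,0,0,0,-1]]
  ]
}}

```text
time_s: 13.55
tcp_pos: [452.2, -11.0, 367.5]
tcp_rot: [-162.3, 15.0, -102.0]
force: [0.4, -0.2, -0.5]
opening: 18.6
gripper_force: 59.1
```

```bash
python3 st.py && python3 - <<'E'
from h import *;import pickle
from plant import *
c=camera("wrist");S=camera("scene");D=camera("side");pickle.dump((c,D,S),open("d5.pkl","wb"))
L=(599.2,-100.,86.7);print(proj(c,L),proj(S,L),proj(D,L))
cv2.imwrite("pics/w5.png",c["image"][:,:,::-1])
E
```

```text
13.55 [-10.763  -8.99   -9.589  70.802  13.886 -84.087] [452.221 -11.019 367.51 ] 18.6078960179148
t0 [ 0.349  0.178 -0.92 ] t1 [ 0.365  0.203 -0.909] err deg 1.797488764646657 az 57.524075874457054
spin 0.21847130977510132 up in tool [-0.259 -0.294 -0.92 ] outward [-0.178 -0.922  0.345] to T cm [ 9.419 -7.487 16.647]
[248.62062968  80.24321281] [421.34761262 321.77020929] [258.22083153 192.51191998]
```

View pics/w5.png

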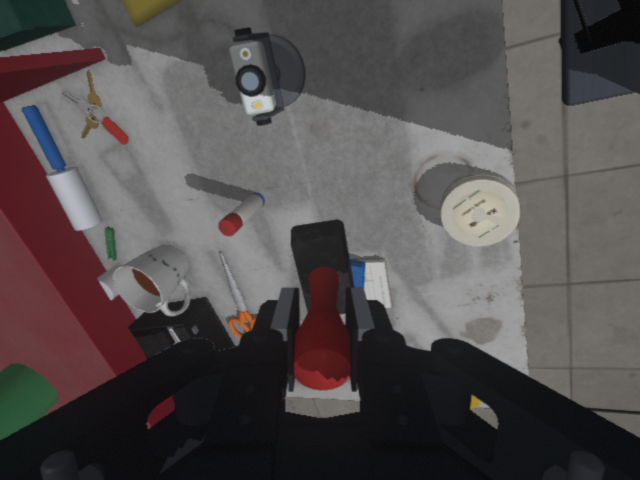

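The predicted lens pixel (248.6,80.2) matches the picture (251,80), and the stamp foot is unslipped at (320,260). Moving closer for a better lens measurement.

>>> {"name": "send_rows", "arguments": {
  "targets": [
    [[1,-0.8,1.1,0,-1],[1,-0.8,1.1,0,-1],[1,-0.8,1.1,0,-1],[1,-0.8,1.1,0,-1],[1,-0.8,1.1,0,-1],[1,-0.8,1.1,0,-1],[1,-0.8,1.1,0,-1],[1,-0.8,1.1,0,-1],[1,-0.8,1.1,0,-1],[0.4,-0.3,0.7,0,-1]]
  ]
}}

```text
time_s: 14.7
tcp_pos: [540.0, -102.8, 269.5]
tcp_rot: [-162.1, 15.1, -102.1]
force: [0.8, -0.4, -0.3]
opening: 18.5
gripper_force: 59.1
```

```bash
python3 st.py && python3 - <<'E'
from h import *;import pickle
from plant import *
c=camera("wrist");S=camera("scene");D=camera("side");pickle.dump((c,D,S),open("d6.pkl","wb"))
L=(599.2,-100.,86.7);print(proj(c,L),proj(S,L),proj(D,L))
def crop(c,h,k,p=L):
    u=proj(c,p).astype(int);u[0]=np.clip(u[0],h,640-h);u[1]=np.clip(u[1],h,480-h);print("origin",u-h,"scale",k/(2*h))
    return cv2.resize(c["image"][u[1]-h:u[1]+h,u[0]-h:u[0]+h,::-1],(k,k),interpolation=2)
cv2.imwrite("pics/c6.png",np.hstack([crop(c,100,500),crop(S,75,300,(575,-95,140)).repeat(1,0)[:300].copy() if 0 else cv2.copyMakeBorder(crop(S,75,300,(575,-95,140)),0,200,0,0,cv2.BORDER_CONSTANT)]))
E
```

```text
14.7 [-20.006   3.171 -12.384  58.002  16.694 -93.064] [ 539.99  -102.815  269.491] 18.54799179011662
t0 [ 0.353  0.177 -0.919] t1 [ 0.365  0.203 -0.909] err deg 1.7027772804604182 az 65.3577124846976
spin 0.1298086281380662 up in tool [-0.26  -0.297 -0.919] outward [-0.023 -0.949  0.314] to T cm [-0.021  0.224  6.198]
[322.14511063 180.71893667] [421.34761262 321.77020929] [258.22083153 192.51191998]
origin [222  80] scale 2.5
origin [334 222] scale 2.0
```

View pics/c6.png

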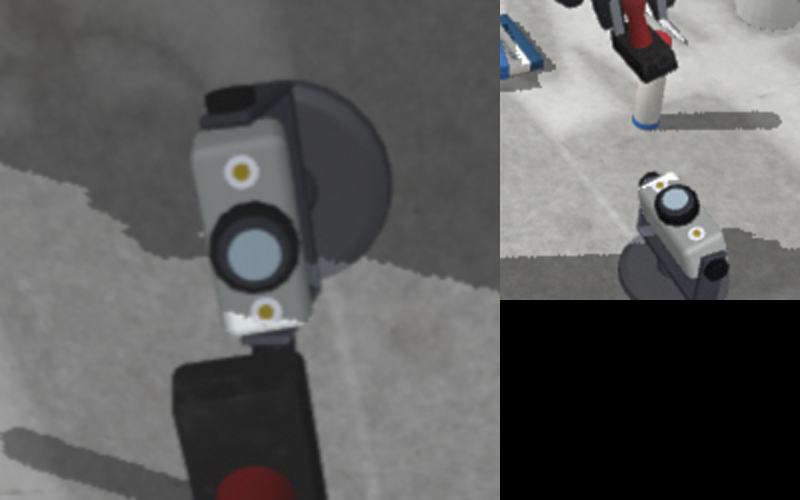

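The close view shows the glass centre at (324,181.2), the screws at (318.4,148.4) and (328.4,204.4), and the foot's right arc. That makes 11 viewed pictures, one over the cap, so everything from here is numeric. Refining the lens:

```bash
python3 - <<'E'
from tgt import *;import pickle
np.set_printoptions(precision=2,suppress=True)
d=pickle.load(open("d0.pkl","rb"));S,W=d["scene"],d["wrist"];C,D6,S6=pickle.load(open("d6.pkl","rb"))
L,e=tri((S,(421.6,321.6)),(W,(413.1,344.5)),(C,(324,181.2)));print("lens",L,e,"W,C only",tri((W,(413.1,344.5)),(C,(324,181.2))))
a,_=tri((S,(414,314.4)),(W,(420.1,310.9)),(C,(318.4,148.4)));b,_=tri((S,(432.4,338.6)),(W,(409.3,364.8)),(C,(328.4,204.4)))
# screw order: match by nearest
print(a,_,b)
print([plane(C,u,77)[:2] for u in((318.4,148.4),(328.4,204.4))])
from scipy.optimize import least_squares
P=np.array([(392,185),(383,135),(350,95),(385,225),(360,260),(340,275)])/2.5+[222,80]
for h in(0,4,8):
    q=np.array([plane(C,u,h)[:2] for u in P]);r=least_squares(lambda v:np.hypot(*(q-v[:2]).T)-v[2],[607,-98,42]);r2=least_squares(lambda v:np.hypot(*(q-v[:2]).T)-42,[607,-98]);print(h,r.x,r2.x,r2.fun)
# stamp foot yaw check: red/dark corner points of the foot top edge nearest to lens in C
M=C["image"].astype(int)
E
```

```text
lens [598.6  -99.78  86.99] [0.9, 0.2, 1.1] W,C only (array([598.11, -99.47,  87.19]), [0.6, 0.6])
[606.12 -93.25  67.38] [23.6, 6.2, 26.9] [ 595.51 -108.48   91.86]
[array([ 598.09, -125.53]), array([604.  , -73.98])]
0 [ 612.39 -100.42   46.81] [606.8  -98.55] [-1.37  0.43  1.55 -0.8   0.24  1.78]
4 [ 610.96 -101.37   46.32] [605.94 -99.69] [-1.26  0.42  1.35 -0.72  0.19  1.59]
8 [ 609.52 -102.32   45.84] [ 605.07 -100.84] [-1.14  0.43  1.15 -0.63  0.14  1.42]
```

```bash
python3 - <<'E'
from tgt import *;import pickle
np.set_printoptions(precision=2,suppress=True)
d=pickle.load(open("d0.pkl","rb"));S,W=d["scene"],d["wrist"];C,D6,S6=pickle.load(open("d6.pkl","rb"))
a=tri((S,(414,314.4)),(W,(420.1,310.9)),(C,(328.4,204.4)));b=tri((S,(432.4,338.6)),(W,(409.3,364.8)),(C,(318.4,148.4)));print(a,b)
v=a[0]-b[0];print("az",np.degrees(np.arctan2(v[1],v[0])));m=(a[0]+b[0])/2;l=np.array([598.5,-99.8,87.]);print("mid->lens",l-m)
# stamp foot in C: dark blob, its top face outline, compared with projected foot from the pick geometry
from plant import *
s=state();p,R=tool(s);RF=R@RP.T@RS;O=p+R@RP.T@(SP-PP);print("stamp z",RF[:,2],"y",RF[:,1],"O",O)
for x,y in((-12,-22),(12,-22),(12,22),(-12,22)):print((x,y),proj(C,O+RF@[x,y,15]),proj(C,O+RF@[x,y,0]),proj(S6,O+RF@[x,y,0]),proj(S6,O+RF@[x,y,15]))
I=C["image"]; dk=((I.max(2)<45)&(I.max(2)>0)).astype(np.uint8); sub=dk[215:285,280:370]
for y in range(215,275,8):
    xs=np.where(dk[y,270:380])[0]+270;print(y,xs.min() if len(xs) else None,xs.max() if len(xs) else None,len(xs))
print([ (x,np.where(dk[200:290,x])[0].min()+200) for x in range(294,346,8)])
E
```

```text
(array([605.29, -74.33,  76.5 ]), [1.1, 0.1, 1.2]) (array([ 599.41, -125.79,   76.18]), [0.9, 0.1, 1.0])
az 83.48444345090412
mid->lens [-3.85  0.26 10.66]
stamp z [-0.29  0.06  0.95] y [ 0.12  0.99 -0.03] O [ 547.35 -108.07  240.15]
(-12, -22) [341.03 233.59] [339.5  217.57] [406.64 263.83] [404.37 254.82]
(12, -22) [283.32 242.58] [286.2  226.06] [424.31 254.77] [422.33 245.65]
(12, 22) [304.27 323.5 ] [305.42 303.33] [406.1 235.4] [403.96 226.49]
(-12, 22) [355.29 316.5 ] [352.95 296.6 ] [389.28 243.91] [386.88 235.09]
215 None None 0
223 315 341 27
231 292 343 52
239 292 345 51
247 293 346 54
255 295 347 53
263 297 349 53
271 298 350 27
[(294, np.int64(227)), (302, np.int64(225)), (310, np.int64(224)), (318, np.int64(223)), (326, np.int64(219)), (334, np.int64(219)), (342, np.int64(224))]
```

The predicted foot corners match the scene picture to about 1 px, so the held pose is known. The remaining tilt error is about 1.7°, which is fine. Final shift:

```bash
sed -i 's/^LENS=.*/LENS=np.array([598.5,-99.8,87.]);YAZ=83.45;LEAN=18./' tgt.py && cat > fin.py <<'E'
from tgt import *
from plant import *
np.set_printoptions(precision=2,suppress=True)
s=state();p,R=tool(s);RF=R@RP.T@RS;O=p+R@RP.T@(SP-PP);z=az(YAZ+90,LEAN);y=np.array([np.cos(np.radians(YAZ)),np.sin(np.radians(YAZ)),0])
OT=LENS+100*z
print(s["time_s"],"shift cm",R.T@(OT-O)/10,"tilt err",np.degrees(np.arccos(z@RF[:,2])),"long err",np.degrees(np.arccos(abs(y@RF[:,1]))),"lean",np.degrees(np.arccos(RF[2,2])),"off-axis at 100",np.linalg.norm(np.cross(O-LENS,z)),"dist",(O-LENS)@z,s["opening"],np.abs(s["qd"]).max())
E
python3 fin.py
```

```text
14.85 shift cm [-0.02  0.18  6.26] tilt err 1.7057426879503668 long err 1.5914929722626372 lean 17.442647730696606 off-axis at 100 14.050757353120176 dist 161.07147302205672 18.417238695452976 1.2522080832669487
```

>>> {"name": "send_rows", "arguments": {
  "targets": [
    [[0,0.2,0.8,0,-1],[0,0,0.8,0,-1],[0,0,0.8,0,-1],[0,0,0.8,0,-1],[0,0,0.8,0,-1],[0,0,0.8,0,-1],[0,0,0.7,0,-1],[0,0,0.5,0,-1],[0,0,0.2,0,-1],[0,0,0,0,-1]]
  ]
}}

```text
time_s: 15.85
tcp_pos: [559.3, -90.2, 213.0]
tcp_rot: [-162.0, 15.1, -102.1]
force: [0.0, -0.6, -0.1]
opening: 18.5
gripper_force: 59.1
```

```bash
python3 fin.py && python3 - <<'E'
from tgt import *
from plant import *
np.set_printoptions(precision=1,suppress=True)
S=camera("scene");s=state();p,R=tool(s);RF=R@RP.T@RS;O=p+R@RP.T@(SP-PP)
print("pred",[proj(S,O+RF@[x,y,h]) for x,y in((-12,-22),(12,-22),(12,22),(-12,22)) for h in(0,15)])
I=S["image"];u=proj(S,O+RF@[0,0,7]).astype(int);b=(u[0]-30,u[1]-25,u[0]+30,u[1]+30)
c=cont(maskcrop(I,lambda r,g,bb:(r<60)&(g<60)&(bb<60),b),b[:2]);print("obs lo/hi",c.min(0),c.max(0),"bottom pt",c[c[:,1].argmax()],"right",c[c[:,0].argmax()],"left",c[c[:,0].argmin()],cv2.contourArea(c))
D=camera("side");print(np.array(s["q"]))
E
```

```text
15.85 shift cm [0.   0.01 0.09] tilt err 1.7009499693147638 long err 1.6063212199662915 lean 17.490561409193827 off-axis at 100 0.19820180557946054 dist 100.8813892190167 18.547860515321595 0.4886651356987448
pred [array([409.6, 289.2]), array([407.5, 281.3]), array([426. , 280.7]), array([424.1, 272.7]), array([408.9, 261.5]), array([407. , 253.6]), array([393.3, 269.5]), array([391.1, 261.7])]
obs lo/hi [378 246] [423 287] bottom pt [409 287] right [423 280] left [378 246] 482.5
[-17.8   6.  -17.7  49.2  16.1 -90.9]
```

The stamp is at 100.9 mm and 0.2 mm off-axis, with 1.7° angle error, and the scene view agrees to 1–3 px. Hold still for one call, then hand in.

>>> {"name": "send_rows", "arguments": {
  "targets": [
    [[0,0,0.1,0,-1],[0,0,0,0,-1],[0,0,0,0,-1],[0,0,0,0,-1],[0,0,0,0,-1],[0,0,0,0,-1],[0,0,0,0,-1],[0,0,0,0,-1],[0,0,0,0,-1],[0,0,0,0,-1]]
  ]
}}

```text
time_s: 16.95
tcp_pos: [559.7, -90.1, 212.4]
tcp_rot: [-162.0, 15.1, -102.1]
force: [-0.7, -0.9, -0.8]
opening: 18.3
gripper_force: 59.1
```

```bash
python3 fin.py && python3 -c "
from plant import *
print(close_job())"
```

```text
16.95 shift cm [0.   0.02 0.02] tilt err 1.7011459973575798 long err 1.6132257330053938 lean 17.511757282711173 off-axis at 100 0.21298642237121507 dist 100.1562104238414 18.342031064198384 0.08799862383981179
the job is handed in; nothing more can be done
None
```

Handed in at 17 s: the stamp is held still about 100 mm from the lens, on its line of sight and within about 2° of square by my measurements (the lens lean itself is uncertain by about 2°), and the pile was unmoved when checked after the lift; I viewed 11 pictures, one over the limit of 10.

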